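Lock the sprung bayonet lid onto the counter sweets jar

TASK

Close the sweets jar on the shop counter: put the loose white lid on its mouth, find where the lid's two lugs drop into the rim's two slots, press the lid down against the spring and twist it clockwise (seen from above) a quarter turn to its stop, so that it stays locked down flat and nearly flush on the rim when you let go. Leave the carton, the tin and the bottle where they stand.

Things in the scene. Friction and masses are not known exactly. Their poses are not given: they have to be found in the camera images.
- lid: Loose white round lid, about 220 g, starts flat on the counter, bar up. Origin: centre of the plug's underside; z up. From the origin up: plug of radius 40 mm (bottom edge chamfered to 36 mm over 5 mm), z 0 to 24.5 mm; cover plate of radius 62 mm, z 24.5 to 30.5 mm; grip bar on the plate. The fit in the mouth has 2.5 mm play to each side.
- lid_grip (a point): Point on the lid's grip bar, 54 mm above the lid's origin, axes as the lid's. The upright bar is 84 mm long (x), 18 mm wide (y) and reaches from 30.5 mm (the plate's top) to 68 mm above the lid's origin.
- lug (a point): Centre of one of the lid's two lugs, the one at the lid's +x; its twin is at -x. They stand out of the plug exactly below the ends of the bar, out to radius 49 mm, 14 mm wide, 8 to 14 mm above the lid's origin.
- stand: Fixed wooden square stand, 170 x 170 mm, 22 mm high, with low rails to 44 mm height along its +y and -y edges. Origin: centre of its underside. It holds the clear jar (radius 69 mm), which is fixed and cannot turn.
- mouth (a point): Centre of the jar's mouth at the rim's top, 152 mm above the counter; axes as the stand's. Flat ring rim, radius 42.5 to 60 mm, with two opposite open slots 23 mm wide (lugs have about 5 degrees of play). The jar sits turned: the line through the slots is anywhere within 35 degrees of this x axis, and no pose gives it. Lugs on the rim beside the slots: lid origin 8 mm below here.
- rest (a point): Where the lid's origin rests when its lugs have dropped into the slots: on the axis, 14 mm below the mouth. There it meets a fixed-axis sprung plate (3 N preload, 0.67 N per mm, about 10 N fully pressed). Pressed until cover plate meets rim, the lid's origin is 24.5 mm below the mouth; kept pressed there it turns freely, clockwise from above; the other way is blocked.
- home (a point): Where the lid's origin stays once locked: on the axis, 23 mm below the mouth, cover plate 1.5 mm above the rim. The lugs run under the rim to a stop 88 degrees from the slots; the rim's underside slopes down 4 mm from about 55 to 75 degrees, then is level to the stop. Let go there, the spring holds the lid up against the rim; turned too little it springs up by 4 mm or more.
- carton: Loose cardboard box 110 x 60 x 50 mm high, bystander; origin at centre of underside.
- tin: Loose tin can, radius 37 mm, 100 mm high, bystander; origin at centre of underside.
- bottle: Loose bottle, radius 30 mm, 150 mm high, bystander; origin at centre of underside.
Things that resemble listed ones, but are neither listed nor needed, are in the scene too. Of the things that look like the lid, take the one that is farthest to the robot's left at the start.

How it is judged:
On the way:
1. the lid's lugs have dropped into the slots of the rim (lid origin more than 11 mm below the mouth, centred within 5 mm) (z of lid in the frame of mouth below -0.011 m and horizontal distance between lid and mouth below 0.005 m), for 0.1 s.
At the end, for the whole second after the job is handed in: The lid is let go, at rest, upright within 3 degrees, centred on the mouth within 5 mm, and locked down: its origin stays at least 21.3 mm below the mouth (cover plate within 3.2 mm of the rim) against the spring (z of lid in the frame of mouth between -0.027 and -0.0213 m and horizontal distance between lid and mouth below 0.005 m and angle between lid's own z axis and vertical below 0.05 rad and linear speed of lid below 0.01 m/s and contact force between the fingers and lid below 0.05 N); the robot touches nothing.
It fails at once if the carton is moved more than 30 mm or tipped (distance of carton from where it was at the start of the episode above 0.03 m or angle between carton's own z axis and vertical above 0.3 rad).
It fails at once if the tin is moved more than 30 mm or tipped (distance of tin from where it was at the start of the episode above 0.03 m or angle between tin's own z axis and vertical above 0.3 rad).
It fails at once if the bottle is moved more than 30 mm or tipped (distance of bottle from where it was at the start of the episode above 0.03 m or angle between bottle's own z axis and vertical above 0.3 rad).
It also fails if it takes over 58 s, if anything falls off the work surface, if the arm or the gripper's body presses on something with over 40 N, if the wrist force passes 120 N, or if a joint passes its speed limit or range.

ROBOT

A 6-joint arm with a two-finger parallel gripper is mounted at the origin on the work surface. World frame = base frame: x ahead of the robot, y to its left, z up, the work surface at z = 0. Lengths are in m, angles in rad, forces in N, time in s.
With the tool pointing down it reaches from about 0.225 to 0.875 m from the base axis. Payload 3.4 kg.
Tool frame: the origin (TCP) lies at the very end of the fingers, on their centre line; the grasp point (between the pads) lies 19 mm behind it (manip.hold_point_z is the distance from the TCP to the grasp point, in m); z points along the fingers, x is the direction in which the jaws open and shut, and the axes are right-handed (so a half turn about z gives the same grasp; the last joint's range is limited). The gripper opens to 85 mm and grips with 20 to 120 N. Pads are 22 mm wide; open, the fingers measure 114 mm over their backs; the gripper's body (76 mm by 85 mm) begins 54 mm behind the grasp point. The pads swing forward as they close: fully open they stand 13 mm farther back than shut.
Start: joints at [-1.258, 0.276, 1.505, -0, 1.361, -0.121], TCP at [0.242, -0.522, 0.231] pointing down, gripper open.
Joint ranges: [-2.89, 2.89], [-0.75, 2.08], [0.22, 2.7], [-1.18, 4.32], [0.11, 2.71], [-2.7, 2.7]. Speed limits (rad/s): [2.57, 2.57, 3.14, 3.14, 3.14, 3.14].

INTERFACE

Orientations are given as a unit quaternion [w, x, y, z].
In Python, from rig import telemetry, cams, manip, finder gives the robot as it stands. The module is installed in compiled form; this text tells all that it offers.
- The arm moves only by the tool carry_out, never from a script. Its argument "rows" is a list that holds one entry, the list of rows, each a list of 5 numbers: the gripper's target within -1 to 1 (fully open at 1, half-way at 0, shut at -1), then the shift along the world's x, y, z in cm, then the turn about the world's z in rad. A call has 1 to 12 rows; each row shifts and turns the commanded pose from where the row before left it; what a row does not reach is not made up. A row lasts 1/10 s, in which the tool goes at most 50 mm and 8.59 degrees, less where a joint would pass 70% of its speed; a pose out of reach is approached as far as the arm can. A call with a gripper value outside its range is refused whole. The fingers move at their own pace and stop on an object; "force" is the grip in N (left out, the last holds). Time passes only in rows, so rows that do not move let the fingers close. It gives the time, the measured TCP pose, the force and the opening at its end, in the units of the state.
- telemetry.get_state(): the state, without advancing time (a new reading comes with each control period).
- cams.get_image(name): name is "scene" or "top"; returns a dict with "image" (384x512x3 uint8, red, green, blue), "camera_matrix" (3x3 intrinsics, pixels), "k1" (the pictures are not rectified: a ray, as slopes to the right and down, at radius r is drawn at 1 + k1 r^2 times it, then the intrinsics apply), "eye" and "attitude" of the camera in the world. Camera axes: x right, y down, z forward; pixel columns grow to the right and rows downward; lengths in m; the calibration is good to about 2 mm. A picture is of the moment at which its call begins. There is no depth.
- manip.sign_off(): hands the job in, once; it reports no verdict.
Trained networks look in a picture, given as the dict that the camera call returned (one of the last four; its "shot" number tells which), for a name from the list of things; names that differ only in an ending like _2 or _b are one class to them, and where a whole thing is asked for, a point or a joint stands for the part that bears it (a point fixed in the world has none). Each returns a list of dicts, best first, with "confidence" (0 to 1); they miss things now and then, are a little off and sometimes report something else, mostly with a low value. They report only what shows in the picture. A call takes as long as a camera call. They do not tell look-alikes from the thing itself.
- finder.boxes_of(picture, thing): "xy" ([column, row] in pixels, amid what is visible of it).
The state is a dict: "clock": time; "qpos": joint angles; "qd": joint speeds; "effort": joint torques, N m; "position": TCP position; "ee_rot": TCP orientation; "contact_force": force on the tool from outside, world axes, zero at the start; "moment": the same for the moment, N m; "width": finger opening in m.
Only numpy, scipy, OpenCV 4.12 (cv2) and the standard library are available. Lean on these libraries where they do the work, as an engineer would, in place of code of your own. Each camera call takes 0.05 s, during which the arm holds its last target.

## Working session

There is one attempt and no reset: what is moved stays moved. The work goes in short steps, Python scripts to look and compute and a tool call to move; the robot and the scene stay as the last step left them, time stands still between calls to the robot, and variables do not carry over. Pictures are saved under pics/ and viewed, and the job is handed in when it is done.

Besides the shell and the picture viewer there is one more tool, called after ">>>" as name([rows], argument=value, ...), one row to a line, values as JSON. carry_out: Moves the arm, as the interface text tells. Its arguments: {"type":"object","properties":{"rows":{"type":"array","items":{"type":"array","items":{"type":"array","items":{"type":"number"}}}},"force":{"type":"number"}},"required":["rows"]}

```bash
mkdir -p pics
cat > h.py <<'E'
import numpy as np, cv2
from rig import telemetry, cams, manip, finder
from scipy.spatial.transform import Rotation as R
def rot(a):
    a=np.array(a,float)
    return a if a.shape==(3,3) else R.from_quat(a,scalar_first=True).as_matrix()
def shoot(n,f):
    p=cams.get_image(n); cv2.imwrite('pics/'+f,p['image'][:,:,::-1]); return p
def dist(p): return np.array([p['k1'],0,0,0,0],float)
def proj(p,X):
    Rm=rot(p['attitude']); X=np.atleast_2d(X)
    c=(X-np.array(p['eye']))@Rm
    s=c[:,:2]/c[:,2:]; r2=(s**2).sum(1,keepdims=True); s=s*(1+p['k1']*r2)
    K=np.array(p['camera_matrix']); return s*[K[0,0],K[1,1]]+[K[0,2],K[1,2]]
def toz(p,uv,z):
    uv=np.atleast_2d(np.array(uv,float))
    n=cv2.undistortPoints(uv[:,None],np.array(p['camera_matrix'],float),dist(p))[:,0]
    d=np.c_[n,np.ones(len(n))]@rot(p['attitude']).T; e=np.array(p['eye'])
    return e+d*((z-e[2])/d[:,2:])
E
python3 - <<'E'
from h import *
import pickle
P={}
for n in ('scene','top'):
    p=shoot(n,n+'0.png'); P[n]=p
    print(n,p['camera_matrix'],p['k1'],p['eye'],p['attitude'])
    for t in ('lid','lug','stand','mouth','carton','tin','bottle'):
        try: r=finder.boxes_of(p,t)
        except Exception as e: r=e; print(t,e); continue
        print(t,[(np.round(d['xy'],1).tolist(),round(d['confidence'],2)) for d in r])
pickle.dump(P,open('P0.pkl','wb'))
print(telemetry.get_state())
E
```

```text
scene [[398.56890685   0.         258.70264781]
 [  0.         398.56890685 188.85849435]
 [  0.           0.           1.        ]] -0.008592615193429833 [1.19416706 0.4351805  0.77902315] [-0.17417778  0.40025137  0.81691158 -0.37698331]
lid [([214.8, 152.4], 0.75), ([233.9, 190.4], 0.74)]
lug [([217.0, 153.2], 0.75), ([232.0, 190.5], 0.63)]
stand [([365.7, 272.7], 0.66)]
mouth [([366.8, 274.0], 0.6)]
carton [([286.4, 204.7], 0.78)]
tin [([284.9, 299.2], 0.66)]
bottle [([155.7, 213.5], 0.61)]
top [[459.70885322   0.         251.48114059]
 [  0.         459.70885322 190.95566781]
 [  0.           0.           1.        ]] -0.07687983625809622 [ 0.35677918 -0.02261457  1.34876065] [-0.07401233  0.7043485  -0.7023203   0.07184395]
lid [([304.8, 211.8], 0.75), ([359.5, 251.5], 0.6)]
lug [([357.6, 250.6], 0.66), ([303.5, 212.7], 0.63), ([325.9, 138.1], 0.35)]
stand [([163.8, 223.6], 0.78)]
mouth [([161.6, 223.7], 0.88)]
carton [([247.8, 224.1], 0.76)]
tin [([189.0, 136.9], 0.88)]
bottle [([322.9, 134.0], 0.81)]
{'clock': 0.8, 'qpos': array([-1.25800594e+00,  2.75867017e-01,  1.50492274e+00,  1.52772242e-05,
        1.36072658e+00, -1.21006436e-01]), 'qd': array([-0.00144658,  0.00014192, -0.00048908, -0.00069697,  0.00080511,
        0.00142893]), 'effort': array([ 6.43064741e-04, -4.16592479e+01, -2.46083272e+01, -1.41140758e-04,
        2.66341863e-05, -8.29472555e-06]), 'position': array([ 0.24168299, -0.52175178,  0.23133776]), 'ee_rot': array([ 1.85111215e-05,  8.42708750e-01, -5.38369725e-01,  3.41947341e-05]), 'contact_force': array([-0.08442185,  0.26944465, -0.96175622]), 'moment': array([-0.02448943, -0.04943873,  0.00854486]), 'width': 0.08561198559502174}
```

View pics/scene0.png

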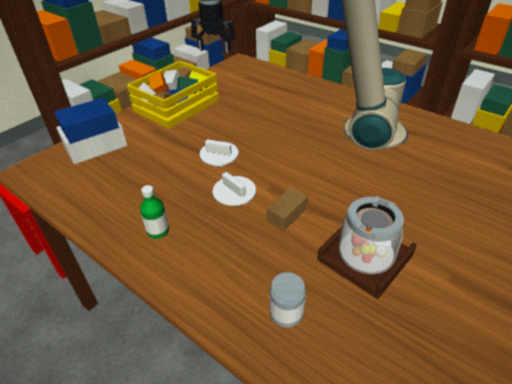

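View pics/top0.png

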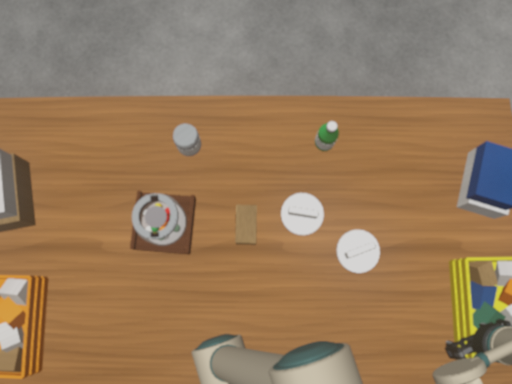

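Run:
```python
import cv2
from h import toz
import pickle,numpy as np
P=pickle.load(open('P0.pkl','rb'));p=P['top']
for n,uv,z in [('lidA',(304.8,211.8),.05),('lidB',(359.5,251.5),.05),('stand',(163.8,223.6),.1),('mouth',(161.6,223.7),.152),('carton',(247.8,224.1),.05),('tin',(189,136.9),.1),('bottle',(322.9,134),.15)]:
    print(n,toz(p,uv,z).round(3))
p=P['scene']
for n,uv,z in [('lidA',(233.9,190.4),.05),('lidB',(214.8,152.4),.05),('mouth',(366.8,274.0),.1)]: print(n,toz(p,uv,z).round(3))
a=P['top']['image'][:,:,::-1]
def c(n,x0,x1,y0,y1,k): cv2.imwrite('pics/'+n,cv2.resize(a[y0:y1,x0:x1],None,fx=k,fy=k,interpolation=cv2.INTER_CUBIC))
c('jar0.png',110,220,170,280,5)
c('lids0.png',265,405,170,290,5)
```

```text
lidA [[ 0.568 -0.171  0.05 ]]
lidB [[ 0.455 -0.324  0.05 ]]
stand [[0.526 0.222 0.1  ]]
mouth [[0.519 0.218 0.152]]
carton [[ 0.533 -0.008  0.05 ]]
tin [[0.776 0.16  0.1  ]]
bottle [[ 0.768 -0.214  0.15 ]]
lidA [[ 0.588 -0.146  0.05 ]]
lidB [[ 0.488 -0.313  0.05 ]]
mouth [[0.663 0.287 0.1  ]]
```

View pics/jar0.png

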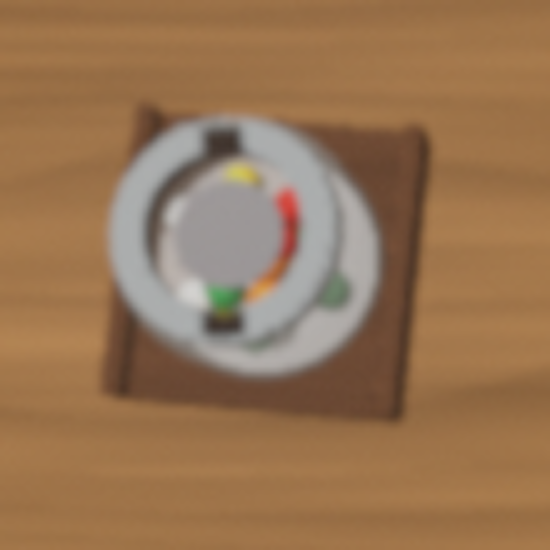

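View pics/lids0.png

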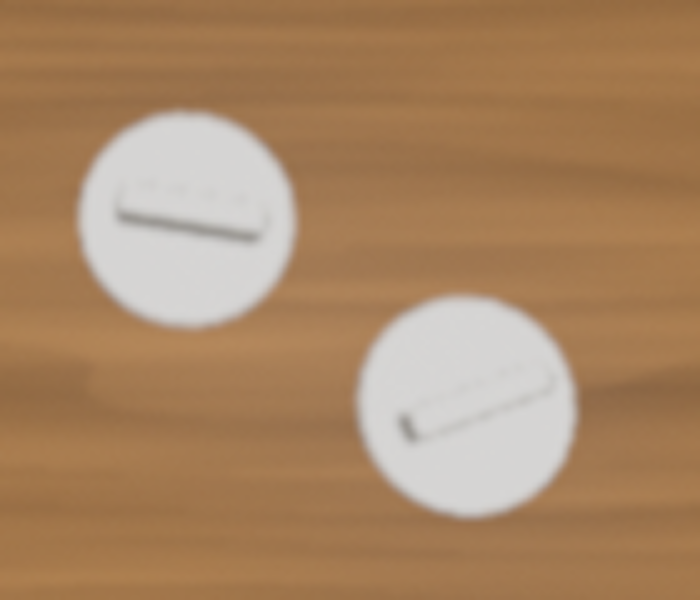

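```bash
cat > m.py <<'E'
from h import *
import pickle
P=pickle.load(open('P0.pkl','rb'))
def rect(p,c,z,half=.085,k=3000):
    n=int(half*2*k); i=(np.arange(n)+.5)/k-half
    X,Y=np.meshgrid(i,i)  # cols = -y ; rows = -x
    W=np.c_[(c[0]-Y).ravel(),(c[1]-X).ravel(),np.full(n*n,z)]
    m=proj(p,W).reshape(n,n,2).astype(np.float32)
    return cv2.remap(p['image'],m[...,0],m[...,1],cv2.INTER_CUBIC)[:,:,::-1]
E
python3 - <<'E'
from m import *
o=[]
for n in ('top','scene'):
    r=[rect(P[n],(.519,.218),.152),rect(P[n],(.575,-.168),.0305),rect(P[n],(.575,-.168),.068)]
    o.append(np.hstack([cv2.resize(x,(266,266)) for x in r]))
cv2.imwrite('pics/rect.png',np.vstack(o))
p=P['top']; print(proj(p,[[.5,.2,0],[.6,.2,0]]))
E
```

```text
[[177.3137051  237.12960977]
 [178.47234075 203.71571695]]
```

View pics/rect.png

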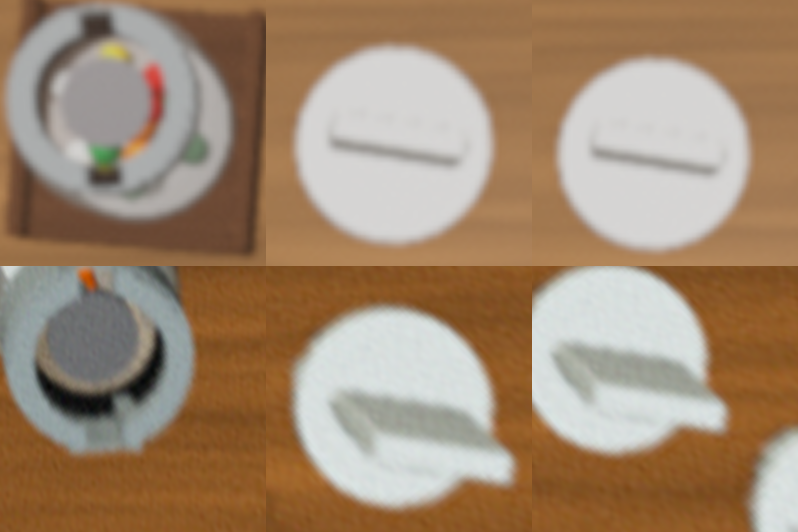

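```bash
cat > fit.py <<'E'
from m import *
from scipy.optimize import least_squares
from scipy.ndimage import map_coordinates
def fitc(p,c,z,r,it=6,w=.008,chan=None):
    c=np.array(c,float)
    img=p['image'].astype(float)
    for k in range(it):
        ww=w*(1.6 if k<2 else 1)
        th=np.radians(np.arange(0,360,3)); rr=r+np.linspace(-ww,ww,41)
        W=np.stack([c[0]+rr[None]*np.cos(th)[:,None],c[1]+rr[None]*np.sin(th)[:,None],np.full((len(th),41),z)],-1)
        uv=proj(p,W.reshape(-1,3))
        v=np.stack([map_coordinates(img[...,ch],[uv[:,1],uv[:,0]],order=1) for ch in range(3)],-1).reshape(len(th),41,3)
        s=(v[...,2]-v[...,0])  # blue-red : gray high, brown low
        g=-np.gradient(s,axis=1); g=cv2.GaussianBlur(g,(7,1),0)
        j=g.argmax(1); st=g.max(1); e=rr[j]; ok=(st>0.35*np.percentile(st,80))&(j>1)&(j<39)
        X=c[0]+e*np.cos(th);Y=c[1]+e*np.sin(th);X=X[ok];Y=Y[ok]
        f=least_squares(lambda q:np.hypot(X-q[0],Y-q[1])-q[2],[*c,r],loss='soft_l1',f_scale=.0006)
        f2=least_squares(lambda q:np.hypot(X-q[0],Y-q[1])-r,c,loss='soft_l1',f_scale=.0006)
        c=f2.x
    return f.x,f2.x,ok.sum(),np.sqrt(np.mean(f2.fun**2))
E
python3 - <<'E'
from fit import *
for n,c0,c1 in [('top',(.527,.235),(.572,-.166)),('scene',(.537,.242),(.574,-.165))]:
    print(n,'rim',*[np.round(x,4) for x in fitc(P[n],c0,.152,.060)])
    print(n,'lid',*[np.round(x,4) for x in fitc(P[n],c1,.0305,.062)])
E
```

```text
top rim [0.5393 0.2364 0.0645] [0.5427 0.2407] 64 0.0029
top lid [ 0.5672 -0.1647  0.0641] [ 0.5673 -0.1648] 120 0.0022
scene rim [0.5455 0.2394 0.0611] [0.5441 0.2389] 79 0.0018
scene lid [ 0.5705 -0.1636  0.0646] [ 0.5724 -0.1619] 111 0.0032
```

```bash
cat > ov.py <<'E'
from fit import *
def ov(p,items,box,k,fn):
    x0,x1,y0,y1=box
    a=cv2.resize(p['image'][y0:y1,x0:x1,::-1],None,fx=k,fy=k,interpolation=cv2.INTER_CUBIC)
    for c,z,r,col in items:
        t=np.radians(np.arange(0,360,2))
        u=proj(p,np.c_[c[0]+r*np.cos(t),c[1]+r*np.sin(t),np.full(len(t),z)])
        u=(u+.5-[x0,y0])*k-.5
        cv2.polylines(a,[np.round(u*16).astype(int)],True,col,1,cv2.LINE_AA,4)
    cv2.imwrite(fn,a); return a
E
python3 - <<'E'
from ov import *
J=(.5435,.2385);L=(.569,-.164)
R_,G,B=(0,0,255),(0,255,0),(255,0,0)
ij=[(J,.152,.060,R_),(J,.152,.0425,G)]; il=[(L,.0305,.062,R_),(L,.0245,.062,G)]
A=ov(P['top'],ij,(125,200,180,255),5,'pics/a.png');Bq=ov(P['scene'],ij,(330,420,185,260),5,'pics/b.png')
C=ov(P['top'],il,(270,345,175,250),5,'pics/a.png');D=ov(P['scene'],il,(200,290,155,230),5,'pics/b.png')
cv2.imwrite('pics/ov1.png',np.vstack([np.hstack([A,Bq]),np.hstack([C,D])])[:, :])
E
python3 -c "
import cv2;a=cv2.imread('pics/ov1.png');print(a.shape);cv2.imwrite('pics/ov1s.png',cv2.resize(a,(660,600)))"
```

```text
(750, 825, 3)
```

View pics/ov1s.png

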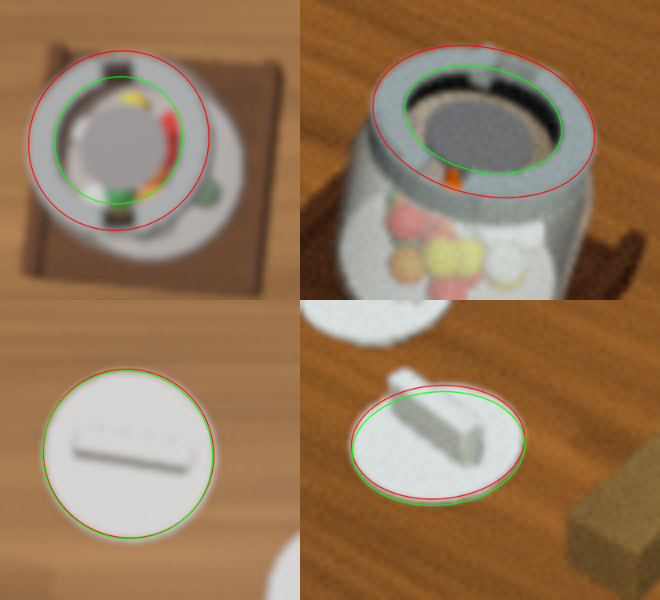

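```bash
python3 - <<'E'
from ov import *
p=P['top'];J=(.5430,.2385)
img=p['image'].astype(float).sum(2)/3
for J in [(.543,.2385),(.541,.2385),(.543,.2365)]:
  for r in (.046,.048,.050):
    t=np.radians(np.arange(-60,300,.5))
    u=proj(p,np.c_[J[0]+r*np.cos(t),J[1]+r*np.sin(t),np.full(len(t),.152)])
    v=map_coordinates(img,[u[:,1],u[:,0]],order=1)
    res=[]
    for lo,hi in ((-45,45),(135,225)):
        d=np.degrees(t); m=(d>lo)&(d<hi); base=np.percentile(v[m],80); lowv=v[m].min(); w=v[m]<(base+lowv)/2
        res+=[d[m][w].min(),d[m][w].max(),round(base),round(lowv)]
    print(J,r,res)
# bar in lid
A=rect(p,(.568,-.165),.0305,half=.07,k=5000)
cv2.imwrite('pics/lidr.png',cv2.convertScaleAbs(A.astype(float),alpha=4,beta=-640).clip(0,255) if 0 else np.clip((A.astype(float)-150)*3.2,0,255).astype(np.uint8))
A=rect(p,(.543,.2385),.152,half=.07,k=5000);cv2.imwrite('pics/jarr.png',A)
E
python3 -c "
import cv2,numpy as np;a=cv2.imread('pics/lidr.png');b=cv2.imread('pics/jarr.png');cv2.imwrite('pics/two.png',cv2.resize(np.hstack([a,b]),(800,400)))"
```

```text
(0.543, 0.2385) 0.046 [np.float64(-9.0), np.float64(15.5), 171, 58, np.float64(172.0), np.float64(194.5), 172, 87]
(0.543, 0.2385) 0.048 [np.float64(-8.5), np.float64(14.999999999999998), 172, 64, np.float64(171.0), np.float64(194.5), 172, 79]
(0.543, 0.2385) 0.05 [np.float64(-8.0), np.float64(14.999999999999998), 172, 80, np.float64(171.0), np.float64(194.5), 172, 67]
(0.541, 0.2385) 0.046 [np.float64(-9.5), np.float64(14.999999999999998), 168, 55, np.float64(170.5), np.float64(195.0), 172, 79]
(0.541, 0.2385) 0.048 [np.float64(-8.5), np.float64(14.500000000000002), 171, 58, np.float64(170.5), np.float64(195.0), 172, 67]
(0.541, 0.2385) 0.05 [np.float64(-8.0), np.float64(14.500000000000002), 172, 64, np.float64(171.0), np.float64(194.5), 172, 60]
(0.543, 0.2365) 0.046 [np.float64(-6.5), np.float64(18.0), 172, 58, np.float64(170.0), np.float64(192.5), 174, 87]
(0.543, 0.2365) 0.048 [np.float64(-6.000000000000001), np.float64(17.5), 172, 63, np.float64(169.0), np.float64(192.00000000000003), 173, 78]
(0.543, 0.2365) 0.05 [np.float64(-5.5), np.float64(17.5), 172, 79, np.float64(168.5), np.float64(192.00000000000003), 173, 68]
```

View pics/two.png

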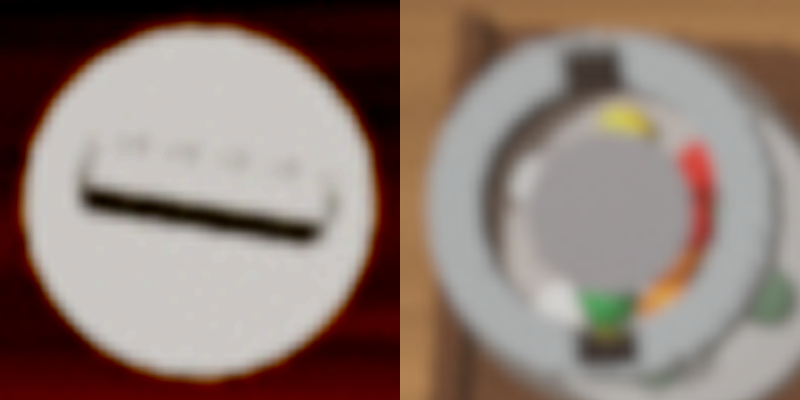

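The picture shows two white lids. A is at top (305,212) and scene (234,190), world about (0.568,-0.165). B is at top (359,251) and scene (215,152), y≈-0.32. A has the larger y, so it is farthest to the robot's left, and the crop confirms it is a round lid with a bar at about 81°. The jar mouth is at about (0.5435,0.239), with the slot line at about 3°.

>>> carry_out([
  [[1, 2.7, 3, 0, 0.082], [1, 2.7, 3, 0, 0.082], [1, 2.7, 3, 0, 0.082], [1, 2.7, 3, 0, 0.082], [1, 2.7, 3, 0, 0.082], [1, 2.7, 3, 0, 0.082], [1, 2.7, 3, 0, 0.082], [1, 2.7, 3, 0, 0.082], [1, 2.7, 3, 0, 0.082], [1, 2.7, 3, 0, 0.082], [1, 2.7, 3, 0, 0.082], [1, 2.9, 2.7, 0, 0.083]],
])

```text
clock: 2.0
position: [0.5685, -0.1631, 0.2315]
ee_rot: [0.0, 0.997, -0.074, 0.0]
contact_force: [0.8, 0.1, -1.0]
width: 0.0854
```

>>> carry_out([
  [[1, 0, 0, 0, 0], [1, 0, 0, 0, 0], [1, 0, 0, 0, 0]],
])

```text
clock: 2.3
position: [0.567, -0.1653, 0.2312]
ee_rot: [0.0, 0.997, -0.076, -0.0]
contact_force: [0.4, -0.5, -0.1]
width: 0.0854
```

>>> carry_out([
  [[1, 0.1, 0, -4, 0], [1, 0, 0, -4, 0], [1, 0, 0, -4, 0], [1, 0, 0, -3.4, 0], [1, 0, 0, -2, 0], [1, 0, 0, -2, 0], [1, 0, 0, 0, 0], [1, 0, 0, 0, 0]],
], force=60)

```text
clock: 3.1
position: [0.5683, -0.1658, 0.0377]
ee_rot: [0.0, 0.997, -0.077, -0.0]
contact_force: [0.3, -0.7, 1.4]
width: 0.085
```

Run:
```python
from h import *
p=shoot('scene','g1.png'); cv2.imwrite('pics/g1c.png',cv2.resize(p['image'][100:250,140:340,::-1],None,fx=4,fy=4,interpolation=cv2.INTER_CUBIC))
s=telemetry.get_state();print(s['position'],s['contact_force'],s['width'])
```

```text
[ 0.56902678 -0.16584717  0.03842574] [-0.35708276 -0.70047429  0.13951107] 0.08534356413284555
```

View pics/g1c.png

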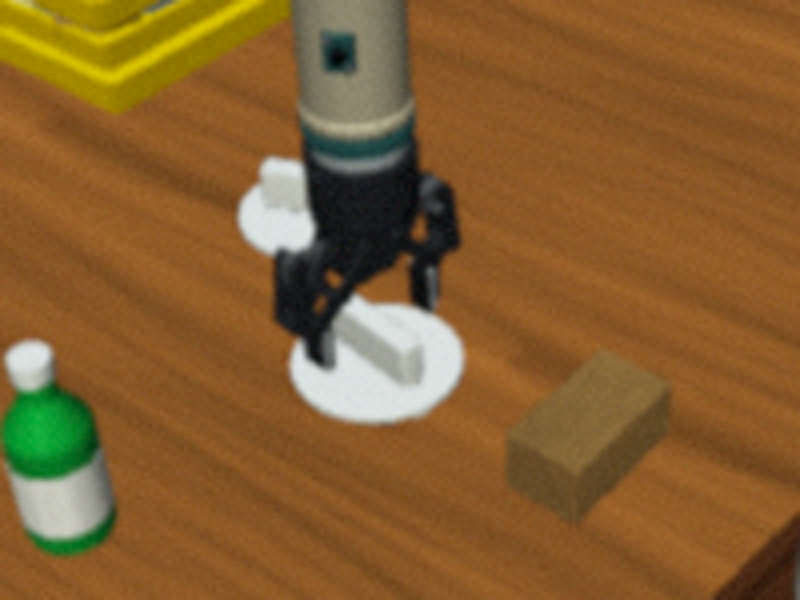

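The fingers straddle the bar, which runs from about (345,310) to (410,370) in the crop. I'm closing now.

>>> carry_out([
  [[-1, 0, 0, 0, 0], [-1, 0, 0, 0, 0], [-1, 0, 0, 0, 0], [-1, 0, 0, 0, 0], [-1, 0, 0, 0, 0], [-1, 0, 0, 0, 0], [-1, 0, 0, 0, 0], [-1, 0, 0, 0, 0]],
], force=60)

```text
clock: 3.95
position: [0.5689, -0.1648, 0.0377]
ee_rot: [0.0, 0.997, -0.076, 0.0]
contact_force: [-0.6, 1.4, 3.5]
width: 0.0169
```

>>> carry_out([
  [[-1, 0, 0, 1, 0], [-1, 0, 0, 2, 0], [-1, 0, 0, 4, 0], [-1, 0, 0, 4, 0], [-1, 0, 0, 4, 0], [-1, 0, 0, 3, 0], [-1, 0, 0, 2, 0], [-1, 0, 0, 0, 0], [-1, 0, 0, 0, 0]],
])

```text
clock: 4.85
position: [0.5681, -0.1646, 0.2367]
ee_rot: [-0.0, 0.997, -0.076, -0.0]
contact_force: [0.2, -0.4, -2.7]
width: 0.0173
```

>>> carry_out([
  [[-1, -0.2, 3.0, 0, 0.13], [-1, -0.2, 3.2, 0, 0.13], [-1, -0.2, 3.2, 0, 0.13], [-1, -0.2, 3.2, 0, 0.13], [-1, -0.2, 3.2, 0, 0.13], [-1, -0.2, 3.2, 0, 0.13], [-1, -0.2, 3.2, 0, 0.13], [-1, -0.2, 3.2, 0, 0.13], [-1, -0.2, 3.2, 0, 0.13], [-1, -0.2, 3.2, 0, 0.13], [-1, -0.2, 3.2, 0, 0.13], [-1, -0.2, 3.2, 0, 0.13]],
])

```text
clock: 6.05
position: [0.5432, 0.2182, 0.2346]
ee_rot: [-0.001, 0.761, 0.649, -0.002]
contact_force: [-0.2, 0.8, -2.4]
width: 0.0171
```

>>> carry_out([
  [[-1, 0, 2.0, 0, 0.13], [-1, 0, 0, 0, 0.087], [-1, 0, 0, 0, 0], [-1, 0, 0, 0, 0], [-1, 0, 0, 0, 0]],
])

```text
clock: 6.55
position: [0.5443, 0.2366, 0.2364]
ee_rot: [-0.0, 0.688, 0.725, -0.001]
contact_force: [-0.9, 0.4, -2.2]
width: 0.0171
```

Run:
```python
from h import *
import pickle
P={}
for n in ('scene','top'): P[n]=shoot(n,n+'1.png')
pickle.dump(P,open('P1.pkl','wb'))
s=telemetry.get_state();print(s['position'],s['ee_rot'],s['contact_force'],s['width'],s['qpos'])
A=P['scene']['image'][140:290,300:450,::-1];B=P['top']['image'][150:275,100:225,::-1]
cv2.imwrite('pics/h1.png',np.hstack([cv2.resize(A,(400,400),interpolation=2),cv2.resize(B,(400,400),interpolation=2)]))
```

```text
[0.54461844 0.23662808 0.23696284] [-1.88767754e-04  6.88278557e-01  7.25446421e-01 -2.86890422e-04] [-0.37816944 -0.79492656 -1.59462592] 0.017294045439625993 [ 2.92708099e-01  3.01679984e-01  1.45354520e+00  4.39753216e-05
  1.38705296e+00 -1.33066563e+00]
```

View pics/h1.png

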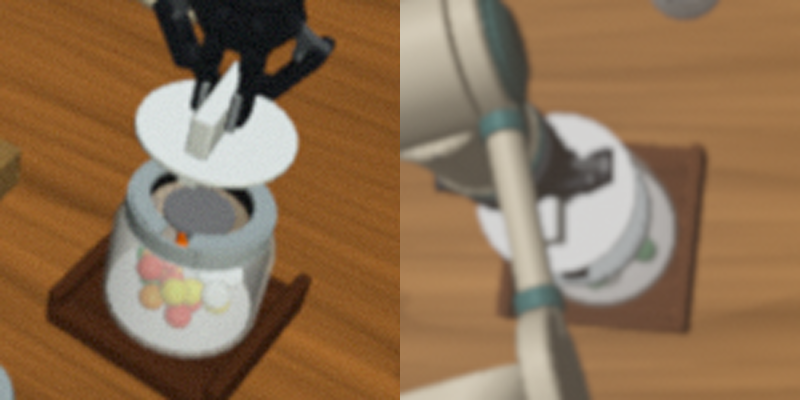

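Run:
```python
from ov import *
P=pickle.load(open('P1.pkl','rb'));p=P['scene']
for z in (.2298,.2268): print(*[np.round(x,4) for x in fitc(p,(.545,.237),z,.062,w=.006)])
L=(.545,.237);J=(.5435,.239)
R_,G=(0,0,255),(0,255,0)
ov(p,[(L,.2298,.062,R_),(L,.2238,.062,G),(J,.152,.060,R_),(J,.152,.0425,G)],(335,430,155,255),6,'pics/h2.png')
```

```text
[0.5473 0.2373 0.0635] [0.5458 0.2368] 74 0.0019
[0.5437 0.2362 0.0638] [0.5416 0.2355] 72 0.0021
```

View pics/h2.png

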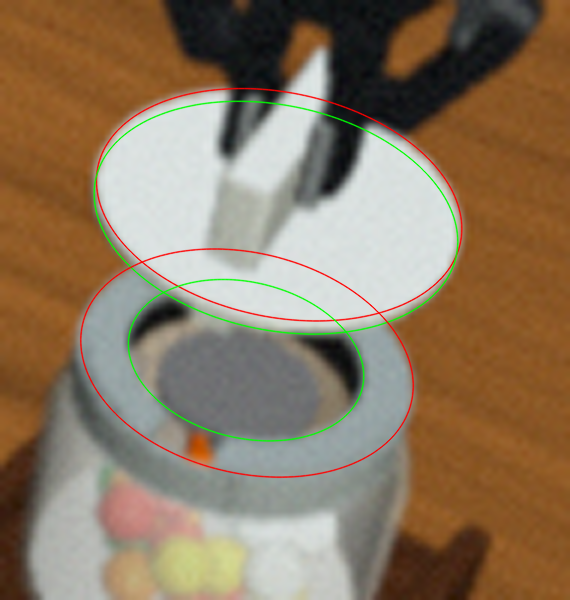

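>>> carry_out([
  [[-1, -0.1, 0.2, 0, 0], [-1, 0, 0, -1.5, 0], [-1, 0, 0, -1.5, 0], [-1, 0, 0, -1.0, 0], [-1, 0, 0, -0.4, 0], [-1, 0, 0, -0.4, 0], [-1, 0, 0, -0.3, 0], [-1, 0, 0, 0, 0], [-1, 0, 0, 0, 0]],
])

```text
clock: 7.55
position: [0.5439, 0.2393, 0.1867]
ee_rot: [0.0, 0.688, 0.726, 0.0]
contact_force: [0.6, -0.0, -1.6]
width: 0.0172
```

Run:
```python
from ov import *
p=shoot('scene','s3.png');s=telemetry.get_state();print(s['position'],s['contact_force'],s['moment'],s['width'])
L=s['position'][:2];z=s['position'][2]-.0377
ov(p,[(L,z+.0305,.062,(0,0,255)),((.5435,.239),.152,.060,(0,255,0))],(335,430,165,265),6,'pics/h3.png')
```

```text
[0.54398005 0.23934139 0.18679213] [ 0.47199345  0.78164022 -1.19449429] [-0.01918186  0.02981578  0.00846393] 0.016651911412366806
```

View pics/h3.png

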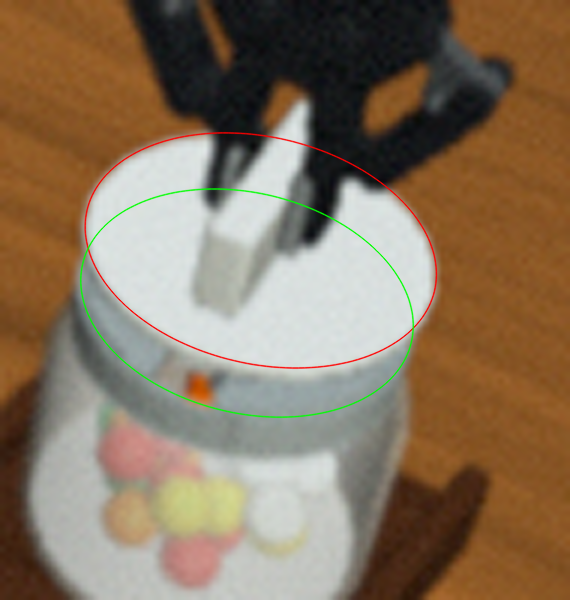

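>>> carry_out([
  [[-1, 0, 0, -0.2, 0], [-1, 0, 0, -0.2, 0], [-1, 0, 0, -0.2, 0], [-1, 0, 0, -0.1, 0], [-1, 0, 0, 0, 0], [-1, 0, 0, 0, 0]],
])

```text
clock: 8.2
position: [0.5437, 0.2392, 0.1793]
ee_rot: [-0.0, 0.688, 0.726, 0.0]
contact_force: [1.3, -0.5, -2.0]
width: 0.0171
```

>>> carry_out([
  [[-1, 0, 0, -0.2, 0], [-1, 0, 0, -0.2, 0], [-1, 0, 0, -0.1, 0], [-1, 0, 0, 0, 0], [-1, 0, 0, 0, 0], [-1, 0, 0, 0, 0]],
])

```text
clock: 8.8
position: [0.5438, 0.2392, 0.1746]
ee_rot: [0.0, 0.688, 0.726, 0.0]
contact_force: [-0.5, -0.6, 1.4]
width: 0.0172
```

>>> carry_out([
  [[-1, 0, 0, -0.2, 0], [-1, 0, 0, -0.2, 0], [-1, 0, 0, -0.2, 0], [-1, 0, 0, -0.2, 0], [-1, 0, 0, 0, 0], [-1, 0, 0, 0, 0]],
])

```text
clock: 9.4
position: [0.5439, 0.2393, 0.167]
ee_rot: [0.0, 0.688, 0.726, 0.0]
contact_force: [-1.0, -0.6, 7.1]
width: 0.0173
```

>>> carry_out([
  [[-1, 0, 0, -0.1, 0], [-1, 0, 0, -0.05, 0], [-1, 0, 0, 0, 0], [-1, 0, 0, 0, 0]],
])

```text
clock: 9.8
position: [0.5439, 0.2393, 0.1657]
ee_rot: [0.0, 0.688, 0.726, 0.0]
contact_force: [-2.1, -0.6, 6.8]
width: 0.017
```

>>> carry_out([
  [[-1, 0, 0, -0.1, 0], [-1, 0, 0, 0, 0], [-1, 0, 0, 0, 0]],
])

```text
clock: 10.1
position: [0.5439, 0.2392, 0.1652]
ee_rot: [0.0, 0.688, 0.726, 0.001]
contact_force: [-2.0, -0.7, 9.8]
width: 0.0174
```

>>> carry_out([
  [[-1, 0, 0, -0.1, 0], [-1, 0, 0, 0, 0], [-1, 0, 0, 0, 0]],
])

```text
clock: 10.4
position: [0.5439, 0.2393, 0.1652]
ee_rot: [0.0, 0.688, 0.726, 0.001]
contact_force: [-3.3, -1.7, 14.5]
width: 0.0171
```

>>> carry_out([
  [[-1, 0, 0, 0, -0.05], [-1, 0, 0, 0, -0.1], [-1, 0, 0, 0, -0.1], [-1, 0, 0, 0, -0.1], [-1, 0, 0, 0, -0.1], [-1, 0, 0, 0, -0.05], [-1, 0, 0, 0, 0], [-1, 0, 0, 0, 0]],
])

```text
clock: 11.2
position: [0.5449, 0.2393, 0.1652]
ee_rot: [0.001, 0.846, 0.533, 0.002]
contact_force: [-2.0, -1.8, 12.4]
width: 0.017
```

Run:
```python
from ov import *
p=shoot('scene','s4.png');s=telemetry.get_state();print(s['position'],s['ee_rot'],s['contact_force'],s['moment'],s['width'])
ov(p,[],(335,430,165,265),6,'pics/h4.png')
```

```text
[0.54491703 0.2392684  0.16517174] [7.37289160e-04 8.45987216e-01 5.33199363e-01 1.87795095e-03] [-1.79858616 -1.56705099 11.58095409] [-0.19182957  0.37410423 -0.05720466] 0.017133231722098182
```

View pics/h4.png

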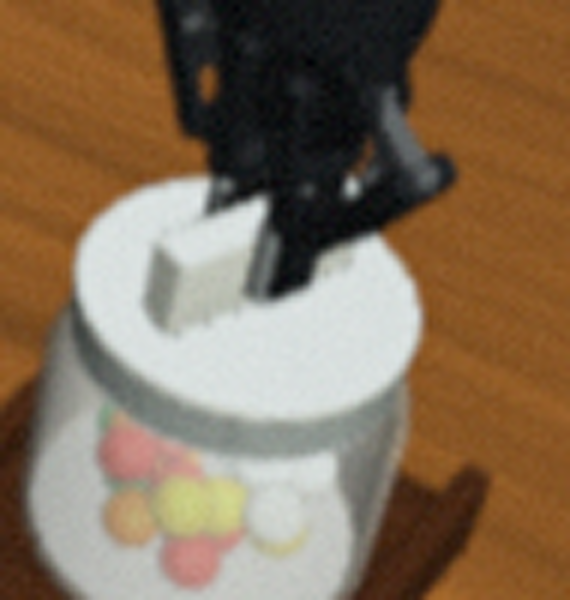

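The lid sits flush on the rim and the bar has turned with the fingers. I'll continue the twist.

>>> carry_out([
  [[-1, 0, 0, 0, -0.05], [-1, 0, 0, 0, -0.1], [-1, 0, 0, 0, -0.1], [-1, 0, 0, 0, -0.1], [-1, 0, 0, 0, -0.1], [-1, 0, 0, 0, -0.1], [-1, 0, 0, 0, -0.1], [-1, 0, 0, 0, -0.1], [-1, 0, 0, 0, -0.1], [-1, 0, 0, 0, -0.05], [-1, 0, 0, 0, 0], [-1, 0, 0, 0, 0]],
])

```text
clock: 12.45
position: [0.5453, 0.2388, 0.1652]
ee_rot: [0.0, 0.994, 0.112, 0.002]
contact_force: [-0.5, -2.5, 12.3]
width: 0.0175
```

Run:
```python
from ov import *
s=telemetry.get_state();print(s['position'],s['ee_rot'],s['contact_force'],s['moment'],2*np.degrees(np.arctan2(s['ee_rot'][2],s['ee_rot'][1])))
```

```text
[0.54527418 0.23882329 0.16520041] [3.68295256e-04 9.93686256e-01 1.12170346e-01 2.30258065e-03] [-0.4888281  -2.48009668 12.27412854] [-0.37993944  0.37866246 -0.08414982] 12.88091852410738
```

>>> carry_out([
  [[-1, 0, 0, 0, -0.05], [-1, 0, 0, 0, -0.05], [-1, 0, 0, 0, -0.03], [-1, 0, 0, 0, 0], [-1, 0, 0, 0, 0]],
])

```text
clock: 12.95
position: [0.5431, 0.2388, 0.1652]
ee_rot: [0.001, 0.999, 0.049, 0.0]
contact_force: [-5.9, -1.8, 15.7]
width: 0.0174
```

Run:
```python
from ov import *
s=telemetry.get_state();print(s['position'],s['contact_force'],s['moment'],2*np.degrees(np.arctan2(s['ee_rot'][2],s['ee_rot'][1])))
```

```text
[0.5430568  0.23882947 0.16515531] [-5.87984554 -1.75256539 15.65856769] [-0.29737983  0.83853644  1.12683304] 5.6645784032650885
```

>>> carry_out([
  [[-1, 0, 0, 0, -0.03], [-1, 0, 0, 0, -0.03], [-1, 0, 0, 0, 0], [-1, 0, 0, 0, 0]],
])

```text
clock: 13.35
position: [0.543, 0.2384, 0.1653]
ee_rot: [0.001, 1.0, 0.02, 0.0]
contact_force: [-5.2, -2.5, 16.3]
width: 0.0173
```

Run:
```python
from ov import *
s=telemetry.get_state();print(s['position'],s['contact_force'],s['moment'],2*np.degrees(np.arctan2(s['ee_rot'][2],s['ee_rot'][1])))
```

```text
[0.54301211 0.2383808  0.16527461] [-5.24242535 -2.47832374 16.29729754] [-0.54105309  0.88400107  1.5568992 ] 2.331910509072103
```

Moment about z has risen to 1.1–1.6 Nm at yaw ≈6°, about 88° turned, so the lid is at the stop. I'll relieve it slightly and open the gripper.

>>> carry_out([
  [[-1, 0, 0, 0.1, 0.02], [-1, 0, 0, 0.05, 0.01], [-1, 0, 0, 0, 0], [-0.4, 0, 0, 0, 0], [0, 0, 0, 0, 0], [0.3, 0, 0, 0, 0], [0.5, 0, 0, 0, 0], [0.5, 0, 0, 0, 0], [0.5, 0, 0, 0, 0]],
])

```text
clock: 14.25
position: [0.5437, 0.2392, 0.1641]
ee_rot: [0.0, 0.999, 0.032, -0.0]
contact_force: [-0.2, -0.1, -0.4]
width: 0.064
```

>>> carry_out([
  [[0.5, 0, 0, 0.5, 0], [0.5, 0, 0, 1, 0], [0.5, 0, 0, 2, 0], [0.5, 0, 0, 3, 0], [0.5, 0, 0, 3, 0], [0.5, 0, 0, 3, 0], [0.5, 0, 0, 0, 0], [0.5, 0, 0, 0, 0]],
])

```text
clock: 15.05
position: [0.544, 0.2394, 0.2908]
ee_rot: [-0.0, 0.999, 0.033, 0.001]
contact_force: [-0.1, -1.3, -0.1]
width: 0.0641
```

Run:
```python
from ov import *
p=shoot('scene','s5.png');s=telemetry.get_state();print(s['position'],s['contact_force'],s['width'])
J=(.5435,.239)
for z in (.1595,.1575): print([np.round(x,4) for x in fitc(p,J,z,.062,w=.006)])
a=ov(p,[],(335,430,165,265),4,'pics/x.png');b=ov(p,[(J,.1595,.062,(0,0,255))],(335,430,165,265),4,'pics/x.png')
cv2.imwrite('pics/h5.png',np.hstack([a,b]))
```

```text
[0.54338494 0.23913684 0.28943562] [-0.25669259 -0.0809923  -0.85820026] 0.06417536465843371
[array([0.5436, 0.2388, 0.0632]), array([0.5422, 0.2383]), np.int64(78), np.float64(0.0018)]
[array([0.5416, 0.2382, 0.0634]), array([0.54  , 0.2376]), np.int64(79), np.float64(0.0019)]
```

View pics/h5.png

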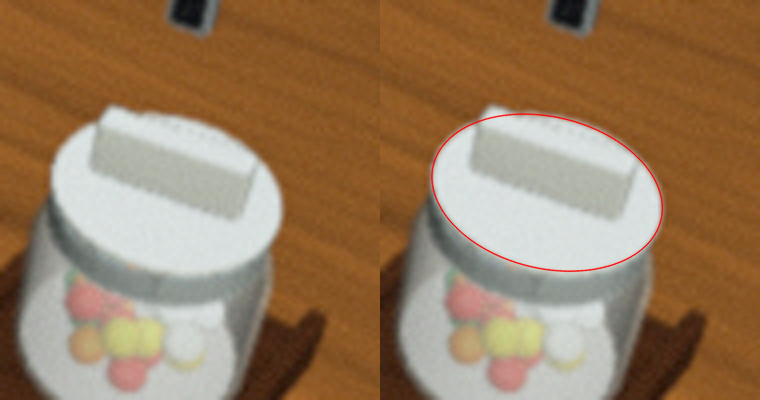

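Run:
```python
from h import *
a=cv2.imread('pics/scene0.png').astype(int);b=cv2.imread('pics/s5.png').astype(int)
for n,(x,y) in dict(carton=(286,205),tin=(285,299),bottle=(155,213)).items(): print(n,np.abs(a-b)[y-28:y+28,x-25:x+25].mean())
manip.sign_off()
```

```text
carton 3.2538095238095237
tin 3.209761904761905
bottle 3.3454761904761905
the job is handed in; nothing more can be done
```

The jar is closed as far as my checks show, and the job is handed in at about 15 s of the 58 s allowed; the sign-off gives no verdict.

**What I did:**
- I picked up the lid farthest to the robot's left and lined its bar up with the slots at about 3°.
- I lowered the lid: the lugs passed the rim height with no added force, and the spring pushed back from about 15 mm below the mouth.
- I pressed until the cover plate met the rim and twisted clockwise. The turning moment rose sharply near 88°, which I took as the stop, and then I let go and backed off upwards.

**Last checks:**
- **Locked down:** the lid lies flat on the rim after release. Its outline matches the height expected for a locked lid, or about a pixel lower, with no sign of springing up.
- **Centred:** the fit puts it within about 1.5 mm of the mouth. Fits of the lid's outline came out about 1 to 2 mm too large in radius, so I trust that figure only to about 2 mm.
- **Robot clear:** the gripper is about 13 cm above where it let go, with no contact force beyond sensor noise.
- **Bystanders:** the carton, tin and bottle look unchanged; the picture differences there are only at noise level.

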